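# Check a trolley's brake lever for clearance at the bar

### The arm

A 6-joint arm with a two-finger parallel gripper is mounted at the origin on the work surface. World frame = base frame: x ahead of the robot, y to its left, z up, the work surface at z = 0. Lengths are in mm, angles in rad, forces in N, time in s.
With the tool pointing down it reaches from about 350 to 775 mm from the base axis. Payload 7.3 kg.
Tool frame: the origin (TCP) lies at the very end of the fingers, on their centre line; the grasp point (between the pads) lies 19 mm behind it; x points along the fingers, y is the direction in which the jaws open and shut, and the axes are right-handed (so a half turn about x gives the same grasp; the last joint's range is limited). The gripper opens to 92 mm and grips with 3 to 60 N. Pads are 19 mm wide; open, the fingers measure 130 mm over their backs; the gripper's body (75 mm by 190 mm) begins 47 mm behind the grasp point.
Start: joints at [-1.464, 0.342, 1.524, -0, 1.275, -0.146], TCP at [131.333, -508.327, 226.741] pointing down, gripper open.
Joint ranges: [-2.53, 2.53], [-0.77, 2.02], [0.04, 2.7], [-1, 4.14], [0.28, 2.66], [-3.11, 3.11]. Speed limits (rad/s): [2.57, 2.57, 3.14, 3.14, 3.14, 3.14].

### API

Orientations are given as [roll, pitch, yaw] about the fixed x, y, z axes, in that order (R = Rz(yaw) Ry(pitch) Rx(roll)).
In Python, from plant import sensors, capture, bot gives the robot as it stands.
- The arm moves only by the shell command python3 -m crank 'ROWS' [OPENING]. ROWS is JSON, a list of rows, each an object of numbers: "dx", "dy", "dz": the shift along the tool's x, y, z in cm; "spin": the turn about the tool's x in rad. A call has 1 to 20 rows; each row is the pose to reach, as a shift and turn from the pose commanded when the call began, along the tool's axes at that moment; what a row does not reach only later rows make up. A row lasts 1/12 s, in which the tool goes at most 41.7 mm and 7.16 degrees, less where a joint would pass 70% of its speed; a pose out of reach is approached as far as the arm can. A call with a gripper value outside its range is refused whole. OPENING is the opening in per cent of the stroke, from 0 (shut) to 100 (fully open), set as the call begins (- or left out, the last holds). The fingers move at their own pace and stop on an object; the grip force is fixed at half the most. Time passes only in rows, so rows that repeat a pose let the fingers close. It gives the time, the measured TCP pose, the force and the opening at its end, in the units of the state.
- sensors.get_obs(): the state, without advancing time (a new reading comes with each control period).
- capture(name): name is "scene" or "top"; returns a dict with "frame" (384x512x3 uint8, blue, green, red), "vfov" (degrees; the focal length in pixels is half the picture's height over the tangent of half this angle, whatever the lens; pixels are square), "cx", "cy" (the principal point, pixels), "k1" (the pictures are not rectified: a ray, as slopes to the right and down, at radius r is drawn at 1 + k1 r^2 times it, then the intrinsics apply), "view" (4x4, takes a point from world to camera coordinates). Camera axes: x right, y down, z forward; pixel columns grow to the right and rows downward; lengths in mm; the calibration is good to about 2 mm. A picture is of the moment at which its call begins. There is no depth.
- bot.close_job(): hands the job in, once; it reports no verdict.
The state is a dict: "time": time; "joint_positions": joint angles; "dq": joint speeds; "tau": joint torques, N m; "tool_pos": TCP position; "tcp_rot": TCP orientation; "contact_force": force on the tool from outside, world axes, zero at the start; "moment": the same for the moment, N m; "grip_width": finger opening in mm.
Only numpy, scipy, OpenCV 4.12 (cv2) and the standard library are available. Lean on these libraries where they do the work, as an engineer would, in place of code of your own. Each camera call takes 0.05 s, during which the arm holds its last target.

### The job

Two push handles of the workshop's panel trolley are bolted to blocks on the bench: check the brake, which is the one with the long lever that ends in a ball. Press that lever in with the back of the fingers, gripping nothing, until it comes to its stop short of the bar, keep it there for a second, let it come all the way back out, then press it in to the stop again and finish while still holding it there, without ever forcing it (never more than 40 N). Push only on the lever's outer face: keep the fingers out from behind it and off the bar, leave the other handle's short lever alone, and do not lift or shift the tools standing around.

Things in the scene. Friction and masses are not known exactly. Their poses are not given: they have to be found in the camera images.
- brake_stand: Handle with the brake lever, fixed to the bench: a wooden block 90 (x) x 240 (y) x 28 mm, origin at the centre of its underside; two steel posts at y = +-95 mm carry a level bar along y, their clamps up to 123 mm high. The lever is at the bar's height on the -x side (towards the robot). Yaw within 0.45 rad; the two stands may change places.
- brake_bar: The brake handle's straight round bar, 260 mm long, 28 mm thick (34 mm over the rubber grip in its middle). Origin at its middle on its centre line, 105 mm above the bench; it runs along y. Axes as the stand's. Not to be touched.
- brake_pivot (a point): Pivot of the brake lever: upright axis, at x = -45, y = +105 mm in the stand's frame, 105 mm above the bench. Axes as the stand's; does not turn with the lever.
- brake_press (a point): Point on the outer face of the brake lever, 130 mm from the pivot, half-way up the blade; a good place to press. Axes turn with the lever: -x points straight out of the outer face (press along +x), -y runs along the lever to its ball end, z up.
- brake (a joint): Angle of the brake lever: 0 at rest (out, leaning 0.36 rad away from the bar), 0.36 rad at its stop, where it lies parallel to the bar with a gap of about 23 mm to the grip. A spring returns it: pressing at brake_press takes about 3.5 N to start and 8 N at the stop; beyond that it is rigid.
- brake_face: The outer plate and ball end of the brake lever, plain aluminium: an upright blade 16 mm high and 8 mm thick in all, reaching 165 mm from the pivot, then a ball 22 mm across, its centre 171 mm from the pivot. Origin on the pivot axis at the blade's mid-height; it turns with the lever and has the axes of brake_press. Its outer face is at x = -4 mm.
- brake_back: The inner plate of the same blade, 4 mm thick, facing the bar: not to be touched. Same origin and axes as brake_face.
- latch_stand: The other handle, fixed to the bench: the same block, posts and bar, with a short lever (85 mm long, 26 mm high, no ball) of the tilt latch. Origin at the centre of the block's underside.
- latch (a joint): Angle of the other handle's short lever, 0 at rest; to be left alone.
- mallet: Round wooden carver's mallet standing on its head, 86 mm across and 205 mm high, behind the other handle (on the side away from the robot). Origin at the centre of its underside. Loose.
- chisel: Chisel lying on the bench behind the brake handle, 272 mm long, 26 mm thick, along its x. Origin near its middle, on the bench. Loose.
- tin: Closed round metal tin, 72 mm across, 45 mm high, standing between the stands, nearer the robot. Origin at the centre of its underside. Loose.

How it is judged (in metres and radians):
On the way, in this order (a step that is already met when the one before it is completed fails the run):
1. the brake lever is pressed in to its stop by the fingers and kept there (value of joint brake above 0.335 rad and contact force between the fingers and brake_face above 3 N), for 0.5 s.
2. the brake lever is let all the way back out (value of joint brake below 0.04 rad), for 0.1 s.
At the end, for the whole second after the job is handed in: At the end the fingers hold the brake lever against its stop (joint over 0.335 of 0.36 rad), pressing on its outer face with 3 to 40 N, after one full stroke in (held 0.5 s) and back out (under 0.04 rad); the short lever is at rest (all of step 1 and contact force between the fingers and brake_face below 40 N and value of joint latch below 0.06 rad); the arm keeps its last pose, push and grip.
It fails at once if the lever is forced: more than 40 N on it (contact force between any of the fingers, the arm and brake_face above 40 N).
It fails at once if fingers touch behind the lever (contact force between the fingers and brake_back above 1 N).
It fails at once if the robot touches the brake's bar (contact force between any of the fingers, the arm and brake_bar above 2 N).
It fails at once if the short lever of the other handle is pressed (value of joint latch above 0.06 rad).
It fails at once if a loose tool is shifted or lifted by more than 20 mm (distance of any of mallet, chisel, tin from where it was at the start of the episode above 0.02 m).
It also fails if it takes over 51 s, if anything falls off the work surface, if the arm or the gripper's body presses on something with over 40 N, if the wrist force passes 120 N, or if a joint passes its speed limit or range.

## Working session

There is one attempt and no reset: what is moved stays moved. The work goes in short steps, Python scripts to look and compute and a shell command to move; the robot and the scene stay as the last step left them, time stands still between calls to the robot, and variables do not carry over. Pictures are saved under pics/ and viewed, and the job is handed in when it is done.

```bash
ls; mkdir -p pics
python3 - <<'E'
from plant import sensors, capture, bot
import cv2
print(sensors.get_obs())
for n in("scene","top"):
    c=capture(n); cv2.imwrite(f"pics/{n}0.png",c["frame"]); print(n,c["vfov"],c["cx"],c["cy"],c["k1"],c["view"])
E
```

```text
pics
{'time': 0.0, 'joint_positions': array([-1.46395927e+00,  3.42732203e-01,  1.52499894e+00, -2.49909063e-05,
        1.27539569e+00, -1.46035530e-01]), 'dq': array([-0.00240268, -0.00183426, -0.00043833, -0.00023295, -0.00349331,
       -0.00122665]), 'tau': array([-1.74886478e-03, -4.31247389e+01, -2.44218242e+01,  7.16342381e-02,
        5.59303060e-02, -1.20354375e-04]), 'tool_pos': array([ 131.30078615, -507.90360036,  226.04635238]), 'tcp_rot': array([-1.70125648,  1.56926197,  1.69321606]), 'contact_force': array([ 0.8290684 , -0.51999598,  0.53808095]), 'moment': array([ 0.03630467, -0.02207992,  0.02159983]), 'grip_width': 91.95674053402541}
scene 51.97971893235987 259.48611498472553 193.47973586536915 0.03258302191743815 [[ 8.11639115e-01  5.84071177e-01 -1.01393760e-02 -5.14701043e+02]
 [ 3.15245970e-01 -4.52554044e-01 -8.34155151e-01 -8.79505824e+01]
 [-4.91794596e-01  6.73836551e-01 -5.51436649e-01  1.25003806e+03]
 [ 0.00000000e+00  0.00000000e+00  0.00000000e+00  1.00000000e+00]]
top 54.07886697987428 260.82024781815136 188.0688113817462 -0.08343085664276711 [[-2.57194173e-03 -9.99934769e-01 -1.11285025e-02  4.08391036e+01]
 [-9.92795503e-01  3.88639321e-03 -1.19758028e-01  6.10048293e+02]
 [ 1.19793466e-01  1.07403166e-02 -9.92740737e-01  1.14104917e+03]
 [ 0.00000000e+00  0.00000000e+00  0.00000000e+00  1.00000000e+00]]
```

View pics/scene0.png

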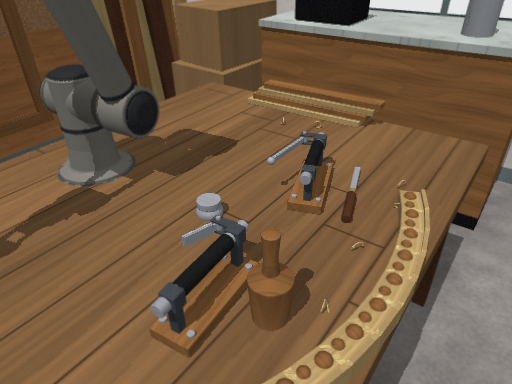

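View pics/top0.png

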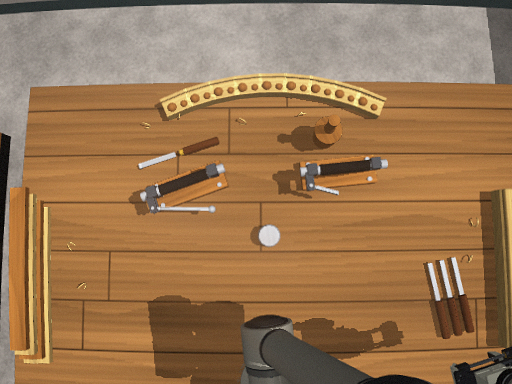

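The top view shows the brake handle on the left: pivot about (153,208), ball about (213,209), bar from (145,197) to (222,169). The tin is at (269,236), the latch handle on the right at (340,170), and the chisel at (180,152). Next I'll zoom in and measure.

```bash
cat > h.py <<'E'
import numpy as np, cv2
from plant import sensors, capture, bot
def K(c):
    f=c["frame"].shape[0]/2/np.tan(np.radians(c["vfov"]/2)); return f
def ray(c,u,v):
    f=K(c); d=np.array([(u-c["cx"])/f,(v-c["cy"])/f]); s=d.copy()
    for _ in range(30): s=d/(1+c["k1"]*(s@s))
    V=np.array(c["view"]); R=V[:3,:3]; o=-R.T@V[:3,3]; return o,R.T@np.array([s[0],s[1],1])
def onz(c,u,v,z):
    o,d=ray(c,u,v); return o+d*(z-o[2])/d[2]
def proj(c,p):
    V=np.array(c["view"]); q=V[:3,:3]@np.array(p)+V[:3,3]; s=q[:2]/q[2]; s=s*(1+c["k1"]*(s@s)); return s*K(c)+[c["cx"],c["cy"]]
def crop(c,x0,y0,w,h,k,name,pts=()):
    im=cv2.resize(c["frame"][y0:y0+h,x0:x0+w],None,fx=k,fy=k,interpolation=cv2.INTER_CUBIC)
    for p in pts:
        q=proj(c,p); cv2.circle(im,(int((q[0]-x0+.5)*k),int((q[1]-y0+.5)*k)),3,(0,255,0),1)
    cv2.imwrite(name,im)
E
python3 - <<'E'
from h import *
t=capture("top"); s=capture("scene")
crop(t,130,135,105,85,7,"pics/tz.png"); crop(s,255,120,110,100,6,"pics/sz.png")
for n,u,v,z in [("ball",213,209,105),("pivot",153,208,105),("barL",145,196,105),("barR",222,169,105),("tin",269,236,45)]: print(n,onz(t,u,v,z).round(1))
E
```

```text
ball [540.6 178.8 105. ]
pivot [543.8 357.5 105. ]
barL [579.5 382.8 105. ]
barR [659.5 153.4 105. ]
tin [461.1  14.1  45. ]
```

View pics/tz.png

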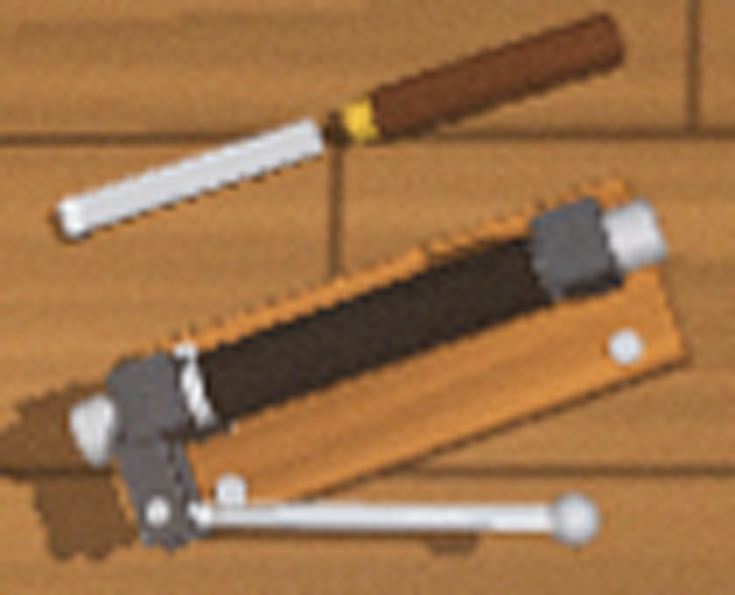

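View pics/sz.png

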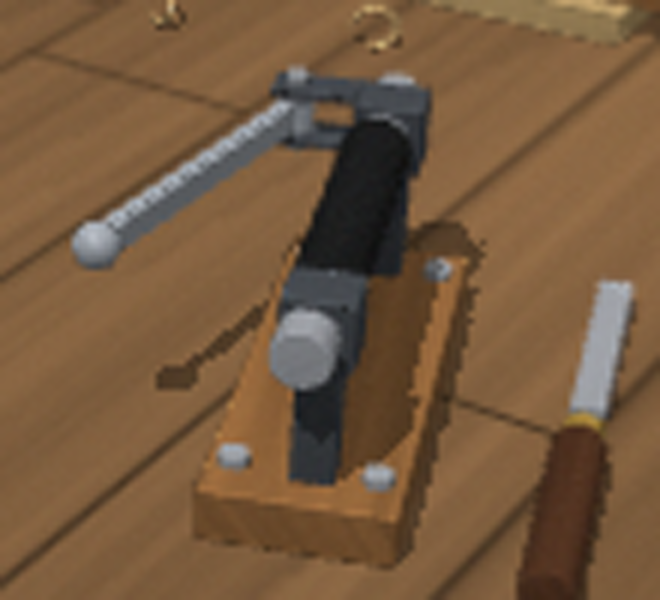

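Run:
```python
from h import *
t=capture("top"); s=capture("scene")
T=lambda a,b:(a/7+130-.5,b/7+135-.5); S=lambda a,b:(a/6+255-.5,b/6+120-.5)
def tri(a,b):
    o1,d1=ray(t,*a);o2,d2=ray(s,*b)
    k=np.linalg.lstsq(np.c_[d1,-d2],o2-o1,rcond=None)[0]; p,q=o1+k[0]*d1,o2+k[1]*d2
    return ((p+q)/2).round(1),np.linalg.norm(p-q).round(1)
print("ball",tri(T(576,519),S(97,244)))
print("pivscrew",tri(T(157,511),S(297,75)))
print("boltR",tri(T(626,347),S(234,456)))
print("boltL",tri(T(232,490),S(439,268)))
print("barR end",tri(T(662,233),S(303,352)))
L=onz(t,*T(80,429),105);R=onz(t,*T(662,233),105)
print(L,R,np.linalg.norm(L-R)); d=L-R; yaw=np.arctan2(-d[0],d[1]); print("yaw",yaw)
b=onz(t,*T(576,519),105)
for yaw in (yaw,):
  M=np.array([[np.cos(yaw),-np.sin(yaw)],[np.sin(yaw),np.cos(yaw)]])
  mid=((L+R)/2)[:2]; piv=mid+M@[-45,105]; print("mid",mid,"piv",piv,"ball-piv",b[:2]-piv,np.linalg.norm(b[:2]-piv), "pred ball", piv+M@(171*np.array([-np.sin(.36),-np.cos(.36)])))
  corners=[tuple(mid+M@[x,y])+(28,) for x in(-45,45) for y in(-120,120)]
pts=[tuple(mid+M@[0,y])+(105,) for y in(-130,0,130)]+[tuple(piv)+(113,)]+corners+[tuple(piv+M@(171*np.array([-np.sin(.36),-np.cos(.36)])))+(105,)]
crop(t,130,135,105,85,7,"pics/tz1.png",pts); crop(s,255,120,110,100,6,"pics/sz1.png",pts)
```

```text
ball (array([541.4, 182. , 106.6]), np.float64(0.4))
pivscrew (array([542.9, 354.3, 123.5]), np.float64(2.7))
boltR (array([623.4, 170.7,  31.3]), np.float64(1.6))
boltL (array([586.6, 370.2,  17. ]), np.float64(60.4))
barR end (array([663.9, 147.9, 109.7]), np.float64(3.7))
[580.20903876 395.23993974 105.        ] [663.15861249 147.28885565 105.        ] 261.45816469854896
yaw 0.3228362264838566
mid [621.68382563 271.2643977 ] piv [545.69651022 356.5634475 ] ball-piv [  -4.07386162 -174.17364914] 174.2212857388494 pred ball [539.34296771 185.6815219 ]
```

View pics/tz1.png

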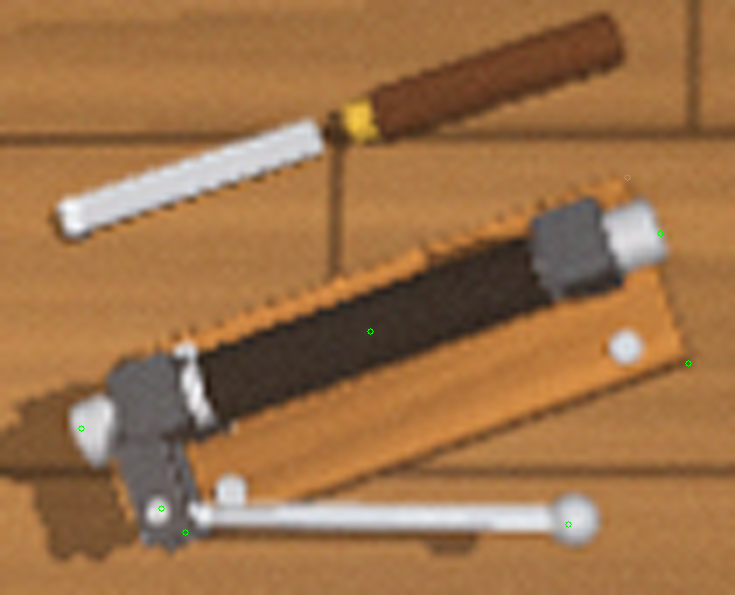

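View pics/sz1.png

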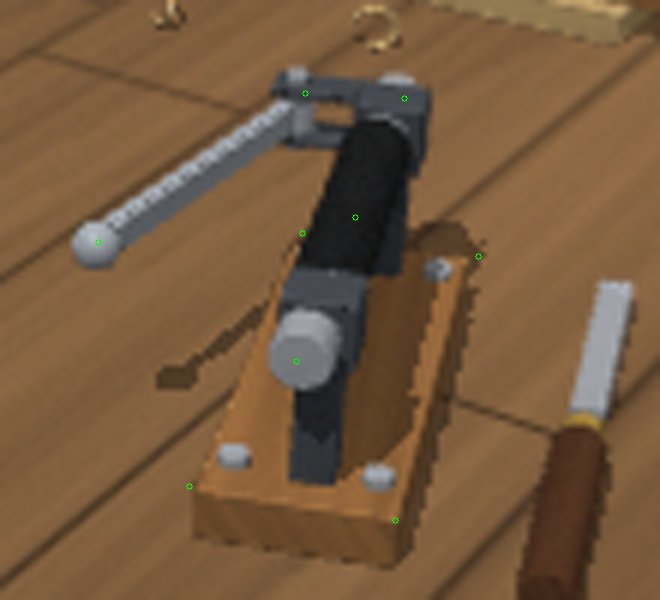

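The projected model agrees with both views to within a few mm: stand yaw is about 0.325, pivot about (544,355), ball about (541,182,106). Next I'll work out the shifts in tool axes.

```bash
cat >> h.py <<'E'
from scipy.spatial.transform import Rotation as Ro
YAW=.325; MID=np.array([621.,270.5]); M=np.array([[np.cos(YAW),-np.sin(YAW)],[np.sin(YAW),np.cos(YAW)]])
def W(x,y,z): return np.array([*(MID+M@[x,y]),z])
def delta(p):
    o=sensors.get_obs(); R=Ro.from_euler('xyz',o["tcp_rot"]).as_matrix()
    a=R.T@(p-o["tool_pos"])/10; ty=np.arctan2(R[1,1],R[0,1])
    sp=[(-(w-ty)+np.pi/2)%np.pi-np.pi/2 for w in(YAW,)]  # tool x down: spin+ = yaw-
    print("tool",o["tool_pos"].round(1),"tooly yaw",ty.round(3),"to",np.round(p,1),"d cm",a.round(2),"spin",np.round(sp,3),"q",o["joint_positions"].round(2),"F",o["contact_force"].round(1),"w",round(o["grip_width"],1))
E
python3 - <<'E'
from h import *
delta(np.array([430.,-220,227])); delta(W(-153,-22,227)); delta(W(-153,-22,90))
E
```

```text
tool [ 131.3 -508.2  226.5] tooly yaw -1.318 to [ 430. -220.  227.] d cm [ -0.04 -20.43 -36.13] spin [1.499] q [-1.46  0.34  1.52  0.    1.28 -0.15] F [ 0.3 -0.3  0.8] w 91.8
tool [ 131.3 -508.2  226.5] tooly yaw -1.318 to [483.  200.8 227. ] d cm [-2.000e-02 -5.985e+01 -5.179e+01] spin [1.499] q [-1.46  0.34  1.52  0.    1.28 -0.15] F [ 0.3 -0.3  0.8] w 91.8
tool [ 131.3 -508.2  226.5] tooly yaw -1.318 to [483.  200.8  90. ] d cm [ 13.68 -59.84 -51.78] spin [1.499] q [-1.46  0.34  1.52  0.    1.28 -0.15] F [ 0.3 -0.3  0.8] w 91.8
```

```bash
python3 -m crank '[{"dy":-2,"dz":-3.6,"spin":-0.1},{"dy":-4,"dz":-7.2,"spin":-0.2},{"dy":-6,"dz":-10.8,"spin":-0.3},{"dy":-8,"dz":-14.4,"spin":-0.4},{"dy":-10,"dz":-18,"spin":-0.5},{"dy":-12,"dz":-21.6,"spin":-0.6},{"dy":-14,"dz":-25.2,"spin":-0.7},{"dy":-16,"dz":-28.8,"spin":-0.8},{"dy":-18,"dz":-32.4,"spin":-0.9},{"dy":-20.4,"dz":-36,"spin":-1.0},{"dy":-20.4,"dz":-36,"spin":-1.0},{"dy":-20.4,"dz":-36,"spin":-1.0}]' 0
python3 - <<'E'
from h import *
delta(W(-153,-22,227))
E
```

```text
tool [ 131.3 -508.2  226.5] tooly yaw -1.318 to [483.  200.8 227. ] d cm [-2.000e-02 -5.985e+01 -5.179e+01] spin [1.499] q [-1.46  0.34  1.52  0.    1.28 -0.15] F [ 0.3 -0.3  0.8] w 91.8invalid input at $[0]: expected keys dx, dy, dz, spin
```

```bash
python3 -m crank '[{"dx":0,"dy":-2,"dz":-3.6,"spin":-0.1},{"dx":0,"dy":-4,"dz":-7.2,"spin":-0.2},{"dx":0,"dy":-6,"dz":-10.8,"spin":-0.3},{"dx":0,"dy":-8,"dz":-14.4,"spin":-0.4},{"dx":0,"dy":-10,"dz":-18,"spin":-0.5},{"dx":0,"dy":-12,"dz":-21.6,"spin":-0.6},{"dx":0,"dy":-14,"dz":-25.2,"spin":-0.7},{"dx":0,"dy":-16,"dz":-28.8,"spin":-0.8},{"dx":0,"dy":-18,"dz":-32.4,"spin":-0.9},{"dx":0,"dy":-20.4,"dz":-36,"spin":-1.0},{"dx":0,"dy":-20.4,"dz":-36,"spin":-1.0},{"dx":0,"dy":-20.4,"dz":-36,"spin":-1.0}]' 0
python3 - <<'E'
from h import *
delta(W(-153,-22,227))
E
```

```text
time: 1.3
tool_pos: [429.9, -219.0, 226.6]
tcp_rot: [-1.249, 1.571, -3.134]
contact_force: [-1.1, 0.6, -0.8]
grip_width: 16.2
tool [ 429.9 -219.   226.6] tooly yaw -0.314 to [483.  200.8 227. ] d cm [-4.000e-02 -7.910e+00 -4.157e+01] spin [-0.639] q [-0.63  0.26  1.64 -0.    1.24 -0.32] F [-1.1  0.6 -0.8] w 16.2
```

```bash
python3 -m crank '[{"dx":0,"dy":-0.8,"dz":-3.8,"spin":-0.08},{"dx":0,"dy":-1.5,"dz":-7.6,"spin":-0.16},{"dx":0,"dy":-2.2,"dz":-11.4,"spin":-0.24},{"dx":0,"dy":-3,"dz":-15.2,"spin":-0.32},{"dx":0,"dy":-3.7,"dz":-19,"spin":-0.4},{"dx":0,"dy":-4.5,"dz":-22.8,"spin":-0.48},{"dx":0,"dy":-5.2,"dz":-26.6,"spin":-0.56},{"dx":0,"dy":-6,"dz":-30.4,"spin":-0.64},{"dx":0,"dy":-6.8,"dz":-34.2,"spin":-0.64},{"dx":0,"dy":-7.5,"dz":-38,"spin":-0.64},{"dx":0,"dy":-7.9,"dz":-41.5,"spin":-0.64},{"dx":0,"dy":-7.9,"dz":-41.5,"spin":-0.64},{"dx":0,"dy":-7.9,"dz":-41.5,"spin":-0.64},{"dx":0,"dy":-7.9,"dz":-41.5,"spin":-0.64}]' 0
python3 - <<'E'
from h import *
delta(W(-153,-22,90))
E
```

```text
time: 2.47
tool_pos: [483.6, 196.6, 226.4]
tcp_rot: [-0.942, 1.57, -2.192]
contact_force: [1.0, 0.4, -0.7]
grip_width: 0.8
tool [483.6 196.6 226.4] tooly yaw 0.32 to [483.  200.8  90. ] d cm [13.64  0.09 -0.43] spin [-0.005] q [ 0.24  0.34  1.53 -0.    1.27 -0.08] F [ 1.   0.4 -0.7] w 0.8
```

```bash
python3 -m crank '[{"dx":3,"dy":0,"dz":-0.1,"spin":0},{"dx":6,"dy":0,"dz":-0.2,"spin":0},{"dx":9,"dy":0,"dz":-0.4,"spin":0},{"dx":12,"dy":0,"dz":-0.4,"spin":0},{"dx":13.6,"dy":0,"dz":-0.4,"spin":0},{"dx":13.6,"dy":0,"dz":-0.4,"spin":0},{"dx":13.6,"dy":0,"dz":-0.4,"spin":0},{"dx":13.6,"dy":0,"dz":-0.4,"spin":0}]' 0
python3 - <<'E'
from h import *
delta(W(-114,-22,90));delta(W(-68,-22,90))
t=capture("top"); s=capture("scene")
crop(t,130,115,125,110,6,"pics/tz2.png"); crop(s,205,70,170,150,5,"pics/sz2.png")
E
```

```text
time: 3.13
tool_pos: [483.4, 201.0, 92.1]
tcp_rot: [1.399, 1.569, 0.148]
contact_force: [-0.5, 0.1, -0.5]
grip_width: 0.1
tool [483.4 201.   92.1] tooly yaw 0.32 to [520.  213.3  90. ] d cm [ 0.22  3.85 -0.01] spin [-0.005] q [ 0.25  0.49  1.71 -0.    0.94 -0.07] F [-0.5  0.1 -0.5] w 0.1
tool [483.4 201.   92.1] tooly yaw 0.32 to [563.6 227.9  90. ] d cm [ 0.23  8.45 -0.04] spin [-0.005] q [ 0.25  0.49  1.71 -0.    0.94 -0.07] F [-0.5  0.1 -0.5] w 0.1
```

View pics/tz2.png

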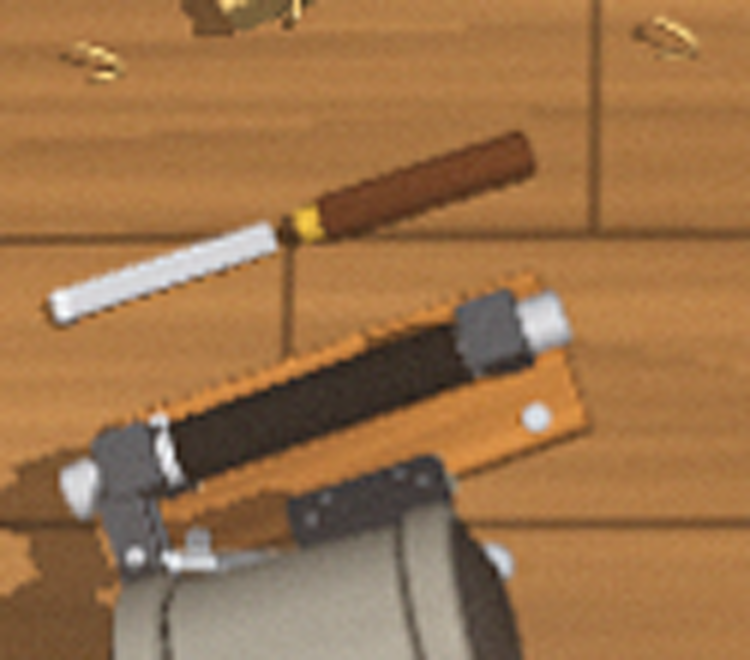

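View pics/sz2.png

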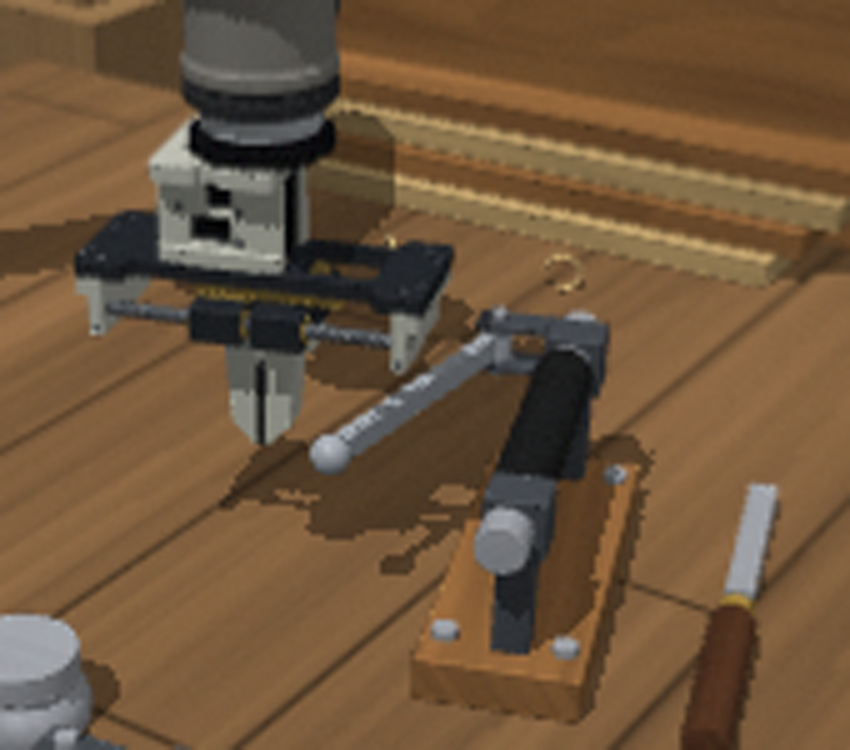

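Run:
```python
from h import *
s=capture("scene")
def pc(x,y,z):
    q=proj(s,W(x,y,z)); return ((q-[205,70]+.5)*5).round(0)
for z in (92,107,112,120,140,150,158,165): print(z,"centre",pc(-153,-22,z),"back+19",pc(-134,-22,z),"brkt",pc(-153+92,-22,z),pc(-153-92,-22,z))
```

```text
92 centre [264. 434.] back+19 [296. 439.] brkt [425. 456.] [109. 413.]
107 centre [263. 410.] back+19 [296. 415.] brkt [426. 432.] [108. 390.]
112 centre [263. 402.] back+19 [296. 407.] brkt [426. 424.] [107. 382.]
120 centre [263. 389.] back+19 [296. 394.] brkt [426. 411.] [106. 369.]
140 centre [262. 356.] back+19 [296. 360.] brkt [428. 377.] [104. 336.]
150 centre [262. 339.] back+19 [296. 343.] brkt [428. 360.] [103. 319.]
158 centre [262. 326.] back+19 [296. 330.] brkt [429. 346.] [102. 306.]
165 centre [262. 314.] back+19 [296. 318.] brkt [429. 334.] [102. 294.]
```

The gripper ends hang about 48 mm above the fingertips, and the fingertip bevel is about 15 mm long. So I'll run the tip at about z = 87, which puts the lever against the flat back and keeps the body clear of the bar's top.

```bash
python3 -m crank '[{"dx":0.3,"dy":0.8,"dz":0,"spin":0},{"dx":0.5,"dy":1.6,"dz":0,"spin":0},{"dx":0.5,"dy":2.4,"dz":0,"spin":0},{"dx":0.5,"dy":2.7,"dz":0,"spin":0},{"dx":0.5,"dy":2.7,"dz":0,"spin":0},{"dx":0.5,"dy":2.7,"dz":0,"spin":0}]' 0
python3 -m crank '[{"dx":0,"dy":0.3,"dz":0,"spin":0},{"dx":0,"dy":0.6,"dz":0,"spin":0},{"dx":0,"dy":0.9,"dz":0,"spin":0},{"dx":0,"dy":1.2,"dz":0,"spin":0},{"dx":0,"dy":1.2,"dz":0,"spin":0},{"dx":0,"dy":1.2,"dz":0,"spin":0}]' 0
python3 - <<'E'
from h import *
delta(W(-68,-22,87))
t=capture("top"); s=capture("scene")
crop(s,205,70,170,150,5,"pics/sz3.png")
E
```

```text
time: 3.78
tool_pos: [508.0, 210.6, 85.4]
tcp_rot: [-1.421, 1.57, -2.67]
contact_force: [-0.0, -0.1, -0.0]
grip_width: 0.6
time: 4.28
tool_pos: [518.9, 214.1, 85.4]
tcp_rot: [-1.502, 1.569, -2.751]
contact_force: [-2.7, -2.3, -0.5]
grip_width: 0.5
tool [518.9 214.1  85.4] tooly yaw 0.322 to [563.6 227.9  87. ] d cm [-0.17  4.68  0.1 ] spin [-0.003] q [ 0.25  0.56  1.6  -0.    0.98 -0.07] F [-2.7 -2.3 -0.5] w 0.5
```

View pics/sz3.png

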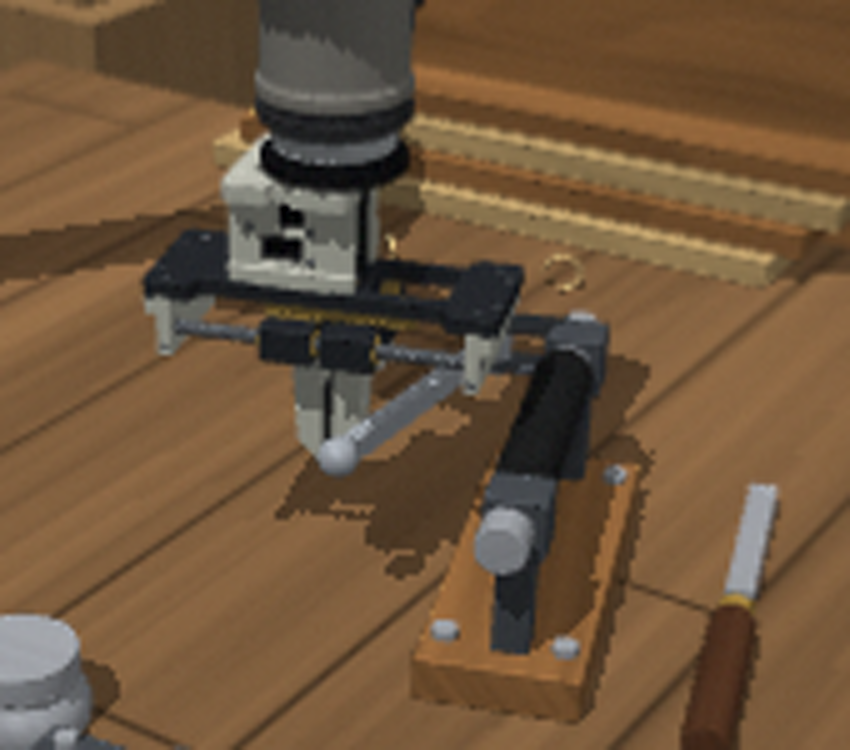

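The finger back touches the outer face with about 3.5 N at the predicted place. Next I'll press in to about 35 mm.

```bash
python3 -m crank '[{"dx":-0.1,"dy":0.3,"dz":0,"spin":0},{"dx":-0.2,"dy":0.7,"dz":0,"spin":0},{"dx":-0.2,"dy":1.1,"dz":0,"spin":0},{"dx":-0.2,"dy":1.5,"dz":0,"spin":0},{"dx":-0.2,"dy":1.9,"dz":0,"spin":0},{"dx":-0.2,"dy":2.3,"dz":0,"spin":0},{"dx":-0.2,"dy":2.7,"dz":0,"spin":0},{"dx":-0.2,"dy":3.1,"dz":0,"spin":0},{"dx":-0.2,"dy":3.5,"dz":0,"spin":0},{"dx":-0.2,"dy":3.5,"dz":0,"spin":0},{"dx":-0.2,"dy":3.5,"dz":0,"spin":0}]' 0
python3 - <<'E'
from h import *
delta(W(-68,-22,87))
t=capture("top"); s=capture("scene")
crop(s,235,90,140,120,6,"pics/sz4.png");crop(t,130,135,125,90,6,"pics/tz4.png")
E
```

```text
time: 5.3
tool_pos: [552.6, 224.6, 87.5]
tcp_rot: [-0.939, 1.569, -2.188]
contact_force: [-4.6, -4.5, 1.6]
grip_width: 0.6
tool [552.6 224.6  87.5] tooly yaw 0.322 to [563.6 227.9  87. ] d cm [0.05 1.14 0.03] spin [-0.003] q [ 0.26  0.61  1.5  -0.    1.04 -0.06] F [-4.6 -4.5  1.6] w 0.6
```

View pics/sz4.png

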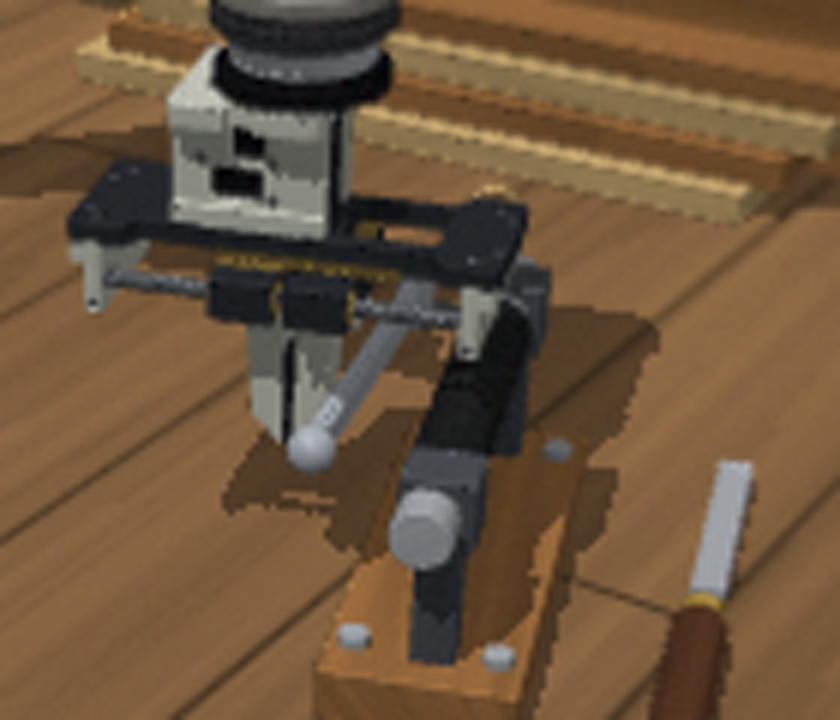

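View pics/tz4.png

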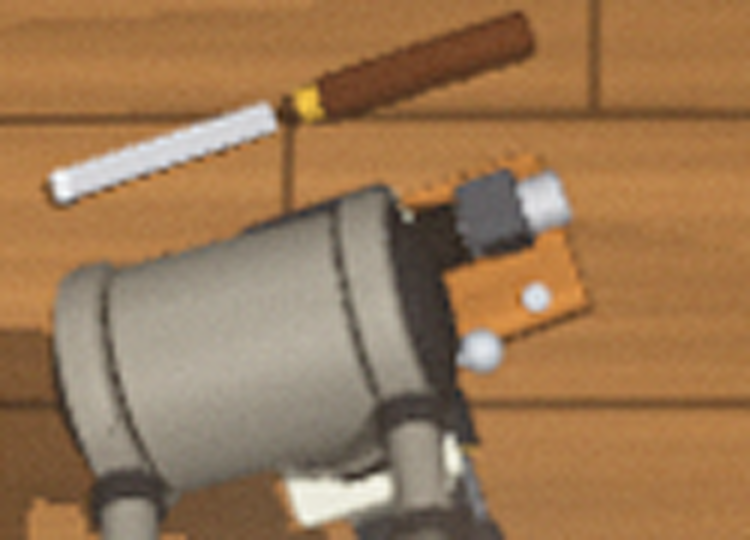

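```bash
python3 -m crank '[{"dx":0,"dy":0.2,"dz":0,"spin":0},{"dx":0,"dy":0.4,"dz":0,"spin":0},{"dx":0,"dy":0.6,"dz":0,"spin":0},{"dx":0,"dy":0.6,"dz":0,"spin":0},{"dx":0,"dy":0.6,"dz":0,"spin":0}]' 0
python3 -m crank '[{"dx":0,"dy":0.1,"dz":0,"spin":0},{"dx":0,"dy":0.2,"dz":0,"spin":0},{"dx":0,"dy":0.2,"dz":0,"spin":0},{"dx":0,"dy":0.2,"dz":0,"spin":0}]' 0
```

```text
time: 5.82
tool_pos: [558.2, 226.1, 87.5]
tcp_rot: [-0.865, 1.568, -2.114]
contact_force: [-4.5, -7.0, 0.5]
grip_width: 0.5
time: 6.15
tool_pos: [560.0, 226.6, 87.5]
tcp_rot: [-0.879, 1.568, -2.128]
contact_force: [-4.6, -7.4, 1.0]
grip_width: 0.4
```

```bash
for i in 1; do :; done; python3 -m crank '[{"dx":0,"dy":0.1,"dz":0,"spin":0},{"dx":0,"dy":0.1,"dz":0,"spin":0},{"dx":0,"dy":0.1,"dz":0,"spin":0}]' 0
python3 -m crank '[{"dx":0,"dy":0.1,"dz":0,"spin":0},{"dx":0,"dy":0.1,"dz":0,"spin":0},{"dx":0,"dy":0.1,"dz":0,"spin":0}]' 0
```

```text
time: 6.4
tool_pos: [560.9, 226.9, 87.5]
tcp_rot: [-0.917, 1.568, -2.166]
contact_force: [-5.8, -7.2, 1.0]
grip_width: 0.7
time: 6.65
tool_pos: [561.8, 227.2, 87.5]
tcp_rot: [-0.927, 1.568, -2.176]
contact_force: [-6.0, -7.6, 0.8]
grip_width: 0.3
```

```bash
python3 -m crank '[{"dx":0,"dy":0.1,"dz":0,"spin":0},{"dx":0,"dy":0.1,"dz":0,"spin":0},{"dx":0,"dy":0.1,"dz":0,"spin":0}]' 0
python3 -m crank '[{"dx":0,"dy":0.1,"dz":0,"spin":0},{"dx":0,"dy":0.1,"dz":0,"spin":0},{"dx":0,"dy":0.1,"dz":0,"spin":0}]' 0
```

```text
time: 6.9
tool_pos: [562.7, 227.5, 87.5]
tcp_rot: [-0.938, 1.568, -2.187]
contact_force: [-5.5, -9.2, 2.1]
grip_width: 0.4
time: 7.15
tool_pos: [563.5, 227.7, 87.5]
tcp_rot: [-0.999, 1.567, -2.247]
contact_force: [-6.8, -8.1, 1.2]
grip_width: 0.3
```

```bash
python3 -m crank '[{"dx":0,"dy":0.1,"dz":0,"spin":0},{"dx":0,"dy":0.1,"dz":0,"spin":0},{"dx":0,"dy":0.1,"dz":0,"spin":0}]' 0
python3 -m crank '[{"dx":0,"dy":0.1,"dz":0,"spin":0},{"dx":0,"dy":0.1,"dz":0,"spin":0},{"dx":0,"dy":0.1,"dz":0,"spin":0}]' 0
python3 - <<'E'
from h import *
t=capture("top"); s=capture("scene")
crop(s,235,90,140,120,6,"pics/sz5.png");crop(t,130,135,125,90,6,"pics/tz5.png")
E
```

```text
time: 7.4
tool_pos: [563.6, 227.8, 87.5]
tcp_rot: [-1.203, 1.566, -2.451]
contact_force: [-9.0, -9.2, 4.1]
grip_width: 0.5
time: 7.65
tool_pos: [563.8, 227.8, 87.5]
tcp_rot: [-1.293, 1.564, -2.542]
contact_force: [-12.6, -10.1, 5.7]
grip_width: 0.6
```

View pics/tz5.png

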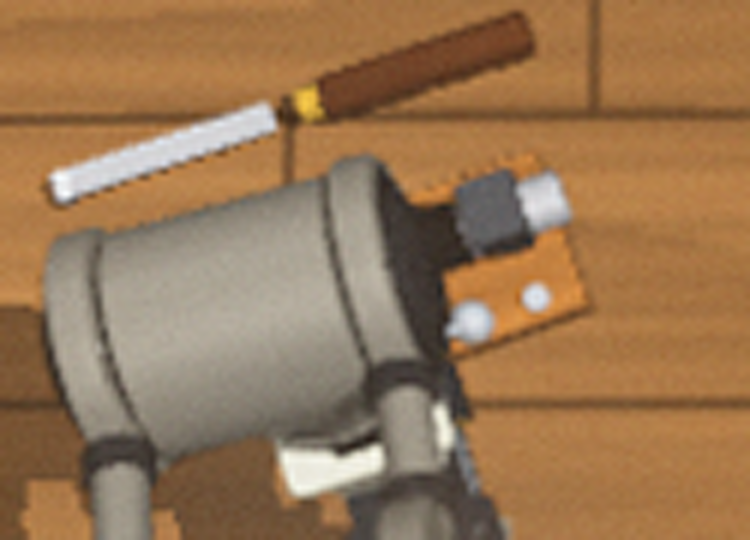

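View pics/sz5.png

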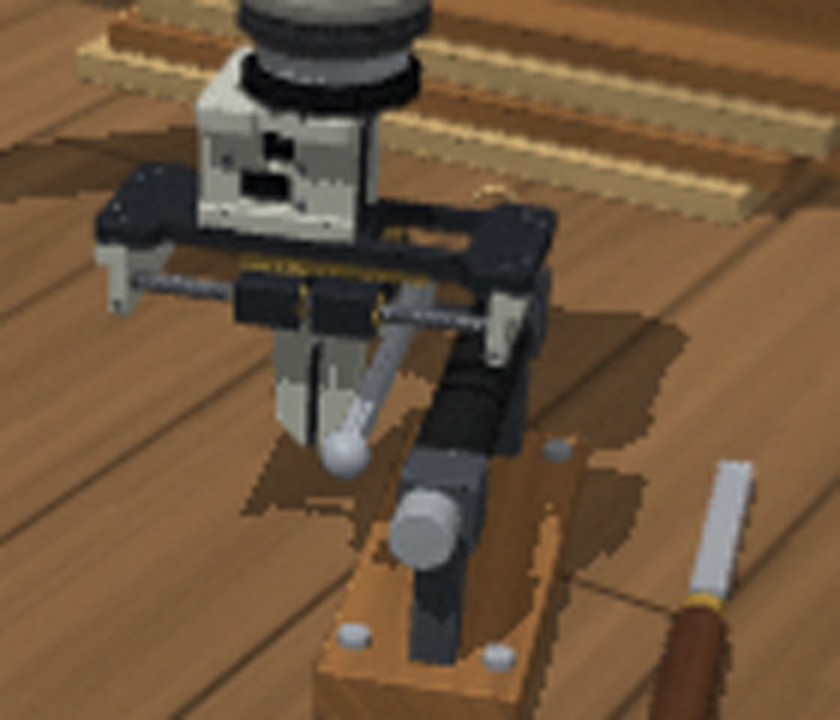

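The TCP has stalled at (563.8, 227.8), which is the predicted stop, and the force is rising. The ball is at (474,320) in the top crop and the lever looks parallel to the bar. I'll check that angle and hold for a second.

```bash
python3 - <<'E'
from h import *
t=capture("top")
b=onz(t,474/6+130-.5,320/6+135-.5,105)[:2]; p=np.array([544,355.5]); d=b-p
a=np.arctan2(d[0],-d[1]); print(b,np.linalg.norm(d),"lever yaw",a, "rest", np.arctan2(541.2-544,355.5-181))
print(sensors.get_obs()["contact_force"])
E
python3 -m crank '[{"dx":0,"dy":0,"dz":0,"spin":0},{"dx":0,"dy":0,"dz":0,"spin":0},{"dx":0,"dy":0,"dz":0,"spin":0},{"dx":0,"dy":0,"dz":0,"spin":0},{"dx":0,"dy":0,"dz":0,"spin":0},{"dx":0,"dy":0,"dz":0,"spin":0},{"dx":0,"dy":0,"dz":0,"spin":0},{"dx":0,"dy":0,"dz":0,"spin":0},{"dx":0,"dy":0,"dz":0,"spin":0},{"dx":0,"dy":0,"dz":0,"spin":0},{"dx":0,"dy":0,"dz":0,"spin":0},{"dx":0,"dy":0,"dz":0,"spin":0},{"dx":0,"dy":0,"dz":0,"spin":0},{"dx":0,"dy":0,"dz":0,"spin":0}]' 0
```

```text
[603.26638541 192.92407963] 173.04171267098795 lever yaw 0.3495740830645966 rest -0.016044468381520148
[-12.80681521 -10.69849144   6.63242839]
time: 8.97
tool_pos: [563.7, 227.8, 87.5]
tcp_rot: [-1.293, 1.564, -2.541]
contact_force: [-12.5, -11.3, 5.5]
grip_width: 0.4
```

The lever has turned 0.366 rad, which is the stop within measurement error, and it was held for 1.3 s. Now I'll release it fully.

```bash
python3 -m crank '[{"dx":0,"dy":-0.4,"dz":0,"spin":0},{"dx":0,"dy":-0.9,"dz":0,"spin":0},{"dx":0,"dy":-1.4,"dz":0,"spin":0},{"dx":0,"dy":-1.9,"dz":0,"spin":0},{"dx":0,"dy":-2.4,"dz":0,"spin":0},{"dx":0,"dy":-2.9,"dz":0,"spin":0},{"dx":0,"dy":-3.4,"dz":0,"spin":0},{"dx":0,"dy":-3.9,"dz":0,"spin":0},{"dx":0,"dy":-4.4,"dz":0,"spin":0},{"dx":0,"dy":-4.9,"dz":0,"spin":0},{"dx":0,"dy":-5.4,"dz":0,"spin":0},{"dx":0,"dy":-5.9,"dz":0,"spin":0},{"dx":0,"dy":-6.4,"dz":0,"spin":0},{"dx":0,"dy":-6.4,"dz":0,"spin":0},{"dx":0,"dy":-6.4,"dz":0,"spin":0},{"dx":0,"dy":-6.4,"dz":0,"spin":0},{"dx":0,"dy":-6.4,"dz":0,"spin":0}]' 0
python3 - <<'E'
from h import *
t=capture("top"); s=capture("scene")
crop(s,235,90,140,120,6,"pics/sz6.png");crop(t,130,135,125,90,6,"pics/tz6.png")
E
```

```text
time: 10.38
tool_pos: [505.5, 209.5, 87.8]
tcp_rot: [1.269, 1.57, 0.02]
contact_force: [0.4, 0.3, 0.1]
grip_width: 0.2
```

View pics/tz6.png

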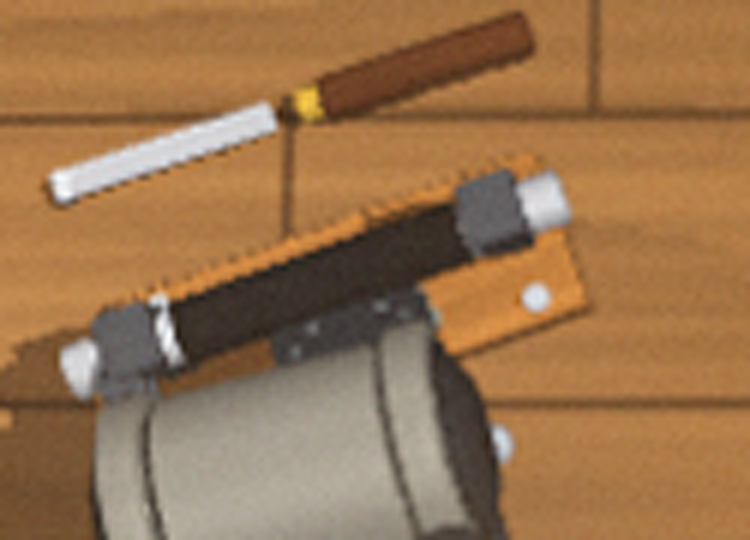

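View pics/sz6.png

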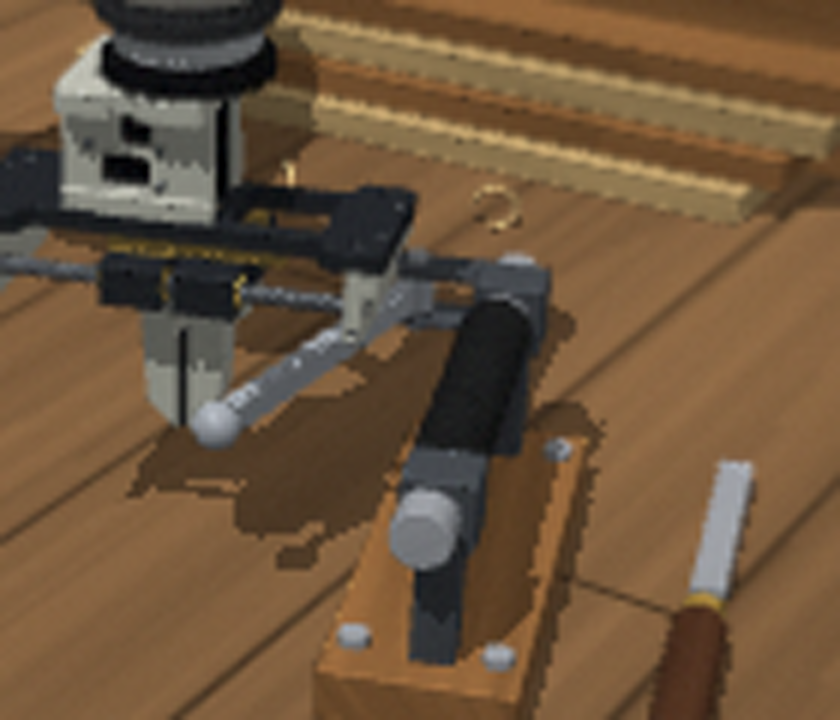

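The lever is fully out: the ball is at (271,160.7) in the scene, the same pixel as at rest, and the force is zero. Second stroke.

```bash
python3 -m crank '[{"dx":0,"dy":0.4,"dz":0,"spin":0},{"dx":0,"dy":0.8,"dz":0,"spin":0},{"dx":0,"dy":1.2,"dz":0,"spin":0},{"dx":0,"dy":1.6,"dz":0,"spin":0},{"dx":0,"dy":2.0,"dz":0,"spin":0},{"dx":0,"dy":2.4,"dz":0,"spin":0},{"dx":0,"dy":2.8,"dz":0,"spin":0},{"dx":0,"dy":3.2,"dz":0,"spin":0},{"dx":0,"dy":3.6,"dz":0,"spin":0},{"dx":0,"dy":4.0,"dz":0,"spin":0},{"dx":0,"dy":4.4,"dz":0,"spin":0},{"dx":0,"dy":4.8,"dz":0,"spin":0},{"dx":0,"dy":5.2,"dz":0,"spin":0},{"dx":0,"dy":5.6,"dz":0,"spin":0},{"dx":0,"dy":5.8,"dz":0,"spin":0},{"dx":0,"dy":5.8,"dz":0,"spin":0},{"dx":0,"dy":5.8,"dz":0,"spin":0}]' 0
python3 -m crank '[{"dx":0,"dy":0.1,"dz":0,"spin":0},{"dx":0,"dy":0.2,"dz":0,"spin":0},{"dx":0,"dy":0.3,"dz":0,"spin":0},{"dx":0,"dy":0.4,"dz":0,"spin":0},{"dx":0,"dy":0.5,"dz":0,"spin":0},{"dx":0,"dy":0.6,"dz":0,"spin":0},{"dx":0,"dy":0.6,"dz":0,"spin":0},{"dx":0,"dy":0.6,"dz":0,"spin":0},{"dx":0,"dy":0.6,"dz":0,"spin":0},{"dx":0,"dy":0.6,"dz":0,"spin":0},{"dx":0,"dy":0.6,"dz":0,"spin":0},{"dx":0,"dy":0.6,"dz":0,"spin":0},{"dx":0,"dy":0.6,"dz":0,"spin":0}]' 0
python3 - <<'E'
from h import *
t=capture("top"); s=capture("scene")
cv2.imwrite("pics/t7.png",t["frame"]);crop(s,150,90,225,170,3.5,"pics/s7.png")
print(sensors.get_obs()["contact_force"])
E
```

```text
time: 11.9
tool_pos: [559.3, 226.5, 86.9]
tcp_rot: [-1.234, 1.567, -2.483]
contact_force: [-5.5, -7.5, 1.4]
grip_width: 0.2
time: 12.98
tool_pos: [563.5, 227.8, 86.9]
tcp_rot: [-1.348, 1.563, -2.596]
contact_force: [-9.6, -8.2, 2.9]
grip_width: 0.7
[-10.28245164  -9.38654377   3.94559893]
```

View pics/t7.png

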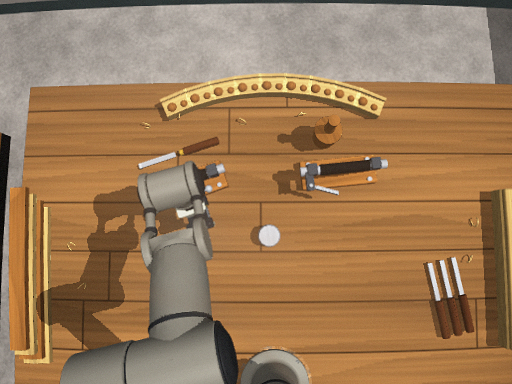

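View pics/s7.png

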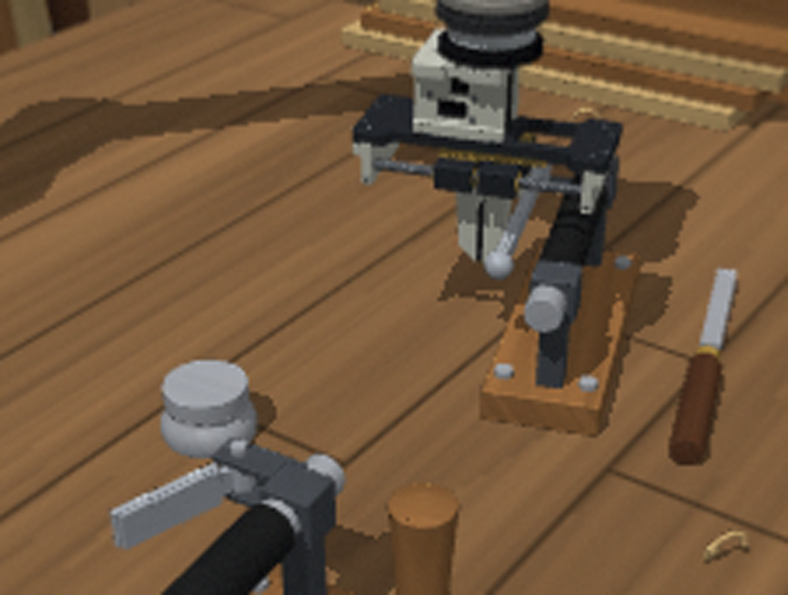

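```bash
python3 -m crank '[{"dx":0,"dy":0.05,"dz":0,"spin":0},{"dx":0,"dy":0.1,"dz":0,"spin":0},{"dx":0,"dy":0.1,"dz":0,"spin":0},{"dx":0,"dy":0.1,"dz":0,"spin":0},{"dx":0,"dy":0.1,"dz":0,"spin":0},{"dx":0,"dy":0.1,"dz":0,"spin":0},{"dx":0,"dy":0.1,"dz":0,"spin":0},{"dx":0,"dy":0.1,"dz":0,"spin":0}]' 0
python3 - <<'E'
from h import *
for i in range(2):
    t=capture("top"); print(sensors.get_obs()["contact_force"].round(1))
bot.close_job()
E
```

```text
time: 13.75
tool_pos: [563.7, 227.9, 86.9]
tcp_rot: [-1.383, 1.561, -2.632]
contact_force: [-12.7, -10.1, 4.7]
grip_width: 0.8
[-12.5 -10.6   5.6]
[-12.8 -11.4   5.7]
the job is handed in; nothing more can be done
```

I pressed the brake lever in to its stop with the back of the closed fingers and held it there for about 1.3 s. I then let it all the way out, pressed it in again, and handed the job in at about 14 s with it still held at the stop.

- **First stroke:** The lever turned about 0.366 rad by the ball's position in the top view, against 0.36 rad nominal. The TCP stalled at (563.7, 227.8) mm, within 1 mm of where the stop was predicted. The force while holding was about 18 N.
- **Release:** The ball was back at the same pixel in the scene picture as at rest, and the force read zero.
- **Final hold:** The TCP was at the same stop position, with a steady 17–18 N in total, against a limit of 40 N. For this stroke I did not re-measure the lever angle in the pictures.
- **Surroundings:** The last pictures show the tin, mallet, chisel and short lever with no visible change.
- **Not confirmed:** The force readings include 5–6 N upward and some sideways force. I put this down to the bevelled fingertip and friction. I checked that the gripper clears the bar only by estimate from the pictures, about 12 mm, not directly.

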